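# Lock the grinding cup up into the laboratory mill

## Task

Take the steel grinding cup by its handle, bring it up under the mill's head and, pressing it up only lightly, feel for the gaps in the collar with the handle out to the left. Push the cup up through them against the spring, swing the handle counter-clockwise (seen from above) to the end stop and let the lugs settle down into their pockets, so that the cup hangs locked and level when you let go. Be gentle with the mount and leave the other things on the bench where they are.

Things in the scene. Friction and masses are not known exactly. Their poses are not given: they have to be found in the camera images.
- mill: Bench mill, fixed: grey base plate 190 x 130 x 14 mm, white column at its rear (x 92 to 138 mm), round white head (radius 46 mm, 186 to 302 mm high) overhanging in front, a steel collar hanging under it. Origin: on the worktop straight below the collar's vertical axis; x points to the rear (column), z up; its front faces -x.
- collar_mouth (a point): Centre of the collar's open underside, 170 mm above the worktop with the collar at rest; axes as the mill's. Collar: outer radius 42 mm, three inward ledges (inner radius 26.5 mm) parted by three gaps for the lugs, 4 degrees of play either way. The collar is sprung: pushed up under its ledges it yields 8 mm (about 3 N to start, 5 N at the end), then it is hard.
- collar_gaps (a point): Middle of the collar at the height of the pocket floors, 6 mm above its mouth. The gaps cannot be measured: lugs enter at a yaw of the cup from -0.62 to -0.12 rad relative to the mill (handle in front, to the left). From above, counter-clockwise after each gap come a 10 mm high ridge, a pocket with its floor at 6 mm, and a high end stop. Locked yaw: entry + 0.75 rad, 0.06 of play either way.
- drive_plate (a joint): Sprung plate in the collar, pushed up by the cup's rim: m of upward travel, 0 at rest with its face 8 mm above the collar's mouth, at most 0.020; about 1.5 N at first touch, then 250 N/m. With the cup locked it reads 0.007, with the lugs lifted just clear of the ridges 0.011.
- cup: Steel grinding cup, loose, about 0.2 kg: outer radius 24 mm, 75 mm tall, open top, stands on the worktop. Origin: centre of its underside; z up; its handle points to its -x. Underside above the worktop: lugs touching the ledges from below 98 mm, lugs just clear of the ridges 114 mm (up to 122 is harmless), locked 110 mm.
- cup_lugs (a point): On the cup's axis, 69 mm above its underside: mid-height of its three equal lugs at 0, 120 and 240 degrees from the cup's +x, each 12 mm wide, 6 mm high, reaching out to radius 33 mm. While they are pressed against the end stop, friction can hold them up: ease the handle back by 2 to 4 degrees before letting the cup down into the pockets.
- handle_grip (a point): Middle of the cup's black handle: flat-sided bar 16 mm wide, 22 mm tall, from 58 to 150 mm from the cup's axis; this point is 115 mm from the axis and 35 mm above the cup's underside. Axes as the cup's. The lugs have little leverage: a moment of 0.5 N m about the collar's axis against the end stop is firm enough, over 1.5 N m overloads the mount.
- amber_bottle: Bystander: amber reagent bottle with a red screw cap, 48 x 48 x 83 mm, loose; origin at the centre of its underside.
- big_beaker: Bystander: glass beaker, 72 x 72 x 70 mm, loose; origin at the centre of its underside.
- weighing_bottle: Bystander: glass weighing bottle with a knobbed lid, 46 x 46 x 46 mm, loose; origin at the centre of its underside.
- petri_dish: Bystander: stacked petri dish, 64 x 64 x 16 mm, loose; origin at the centre of its underside.
- bench_timer: Bystander: white laboratory timer lying on its back, 66 x 62 x 17 mm, loose; origin at the centre of its underside.
- tape: Bystander: small roll of yellow tape lying flat, 62 x 62 x 19 mm, loose; origin at the centre of its underside.

How it is judged:
By the outcome, as a careful person would: the job done as asked, in the order asked, and still so for the second after the job is handed in, with the robot touching nothing.
It also fails if it takes over 72 s, if anything falls off the work surface, if the arm or the gripper's body presses on something with over 40 N, if the wrist force passes 120 N, or if a joint passes its speed limit or range.

## Robot

A 6-joint arm with a two-finger parallel gripper is mounted at the origin on a cart in front of the work surface, level with it; the furniture and walls round the work are solid. World frame = base frame: x ahead of the robot, y to its left, z up, the work surface at z = 0. Lengths are in m, angles in rad, forces in N, time in s.
With the tool pointing down it reaches from about 0.425 to 0.95 m from the base axis. Payload 3.5 kg.
Tool frame: the origin (TCP) lies between the finger pads; the fingertips stand 22 mm ahead of it and the grasp point (between the pads) lies 3 mm ahead of it (ctrl.nose_length is the z of the fingertips in the tool frame, in m); z points along the fingers, y is the line along which they close (so a half turn about z gives the same grasp; the last joint's range is limited). The gripper opens to 85 mm and grips with 20 to 120 N. Pads are 22 mm wide; open, the fingers measure 114 mm over their backs; the gripper's body (76 mm by 85 mm) begins 54 mm behind the grasp point. The pads swing forward as they close: fully open they stand 13 mm farther back than shut.
Start: joints at [-1.283, 0.286, 1.577, -0, 1.279, -0.15], TCP at [0.286, -0.611, 0.253] pointing down, gripper open.
Joint ranges: [-2.77, 2.77], [-0.9, 2.22], [0.21, 2.48], [-1.53, 4.67], [0.24, 2.81], [-2.84, 2.84]. Speed limits (rad/s): [2.79, 2.79, 3.14, 3.14, 3.14, 3.14].

## Interface

Orientations are given as a unit quaternion [x, y, z, w].
In Python, from plant import ctrl gives the robot as it stands. The module is installed in compiled form; this text tells all that it offers.
- The arm moves only by the tool send_rows, never from a script. Its argument "rows" is text: rows parted by semicolons, each of 7 numbers parted by spaces: the turn, a rotation vector about the tool's x, y, z in shares of 4 rad (1.0 is 4 rad), then the shift along the tool's x, y, z in a scale on which 1.0 is 1000 mm, then the opening, from -1 (shut) to 1 (fully open). A call has 1 to 8 rows; each row is the pose to reach, as a shift and turn from the pose commanded when the call began, along the tool's axes at that moment; what a row does not reach only later rows make up. A row lasts 1/8 s, in which the tool goes at most 62.5 mm and 10.7 degrees, less where a joint would pass 70% of its speed; a pose out of reach is approached as far as the arm can. Shift and turn numbers lie between -1 and 1, and a call with a number outside is refused. A call with a gripper value outside its range is refused whole. The fingers move at their own pace and stop on an object; "grip_force" is the grip in N (left out, the last holds). Time passes only in rows, so rows that repeat a pose let the fingers close. It gives the time, the measured TCP pose, the force, the opening and the grip force at its end, in the units of the state.
- ctrl.get_state(): the state, without advancing time (a new reading comes with each control period).
- ctrl.read_camera(name): name is "scene" or "top" or "wrist"; returns a dict with "color" (420x560x3 uint8, red, green, blue), "fx", "fy", "cx", "cy" (pixels), "D" ([k1, k2, p1, p2, k3] as OpenCV has them; the pictures are not rectified), "extrinsics" (4x4, takes a point from world to camera coordinates). Camera axes: x right, y down, z forward; pixel columns grow to the right and rows downward; lengths in m; the calibration is good to about 2 mm. A picture is of the moment at which its call begins. There is no depth.
- ctrl.sign_off(): hands the job in; it is judged then, once.
Trained networks look in a picture, given as the dict that the camera call returned (one of the last four; its "shot" number tells which), for a name from the list of things; names that differ only in an ending like _2 or _b are one class to them, and where a whole thing is asked for, a point or a joint stands for the part that bears it (a point fixed in the world has none). Each returns a list of dicts, best first, with "p" (0 to 1); they miss things now and then, are a little off and sometimes report something else, mostly with a low value. They report only what shows in the picture. A call takes as long as a camera call.
- ctrl.look_for(picture, target): "position" ([x, y, z] in m, in the coordinates of the camera as it stood for that picture, good to about 4 mm: the middle of the surface that is visible of it).
The state is a dict: "time": time; "qpos": joint angles; "dq": joint speeds; "joint_efforts": joint torques, N m; "eef_pos": TCP position; "tcp_rot": TCP orientation; "contact_force": force on the tool from outside, world axes, zero at the start; "wrist_torque": the same for the moment, N m; "opening": opening from 0.0 (shut) to 1.0 (fully open); "finger_force": force on a finger pad.
Only numpy, scipy, OpenCV 4.12 (cv2) and the standard library are available. Lean on these libraries where they do the work, as an engineer would, in place of code of your own. Each camera call takes 0.05 s, during which the arm holds its last target. There are 200 camera calls.

## Working session

There is one attempt and no reset: what is moved stays moved. The work goes in short steps, Python scripts to look and compute and a tool call to move; the robot and the scene stay as the last step left them, time stands still between calls to the robot, and variables do not carry over. Pictures are saved under pics/ and viewed, at most 10 in all, crops included, and the job is handed in when it is done.

Besides the shell and the picture viewer there is one more tool, called after ">>>" as name(argument=value, ...), one argument or row to a line, values as JSON. send_rows: Moves the arm, as the interface text tells. Its arguments: {"type":"object","properties":{"rows":{"type":"string"},"grip_force":{"type":"number"}},"required":["rows"]}

```bash
mkdir -p pics
cat > h.py <<'E'
import numpy as np, cv2
from scipy.spatial.transform import Rotation as R
from plant import ctrl
def w(pic,p):
    E=np.array(pic["extrinsics"]); return E[:3,:3].T@(np.array(p)-E[:3,3])
def K(pic): return np.array([[pic["fx"],0,pic["cx"]],[0,pic["fy"],pic["cy"]],[0,0,1.]])
def proj(pic,P):
    E=np.array(pic["extrinsics"]); return cv2.projectPoints(np.array(P,float).reshape(-1,3),cv2.Rodrigues(E[:3,:3])[0],E[:3,3],K(pic),np.array(pic["D"],float))[0].reshape(-1,2)
def atz(pic,uv,z):
    E=np.array(pic["extrinsics"]); n=cv2.undistortPoints(np.array(uv,float).reshape(-1,1,2),K(pic),np.array(pic["D"],float)).reshape(-1,2)
    d=np.c_[n,np.ones(len(n))]@E[:3,:3]; c=-E[:3,:3].T@E[:3,3]
    return c+d*((z-c[2])/d[:,2])[:,None]
def save(pic,n): cv2.imwrite('pics/'+n+'.png',cv2.cvtColor(pic["color"],cv2.COLOR_RGB2BGR))
E
python3 - <<'E'
from h import *
np.set_printoptions(precision=4,suppress=True)
for c in("scene","top"):
    p=ctrl.read_camera(c); save(p,c+'0')
    print(c, -np.array(p["extrinsics"])[:3,:3].T@np.array(p["extrinsics"])[:3,3])
    for t in("mill","collar_mouth","collar_gaps","cup","cup_lugs","handle_grip","amber_bottle","big_beaker","weighing_bottle","petri_dish","bench_timer","tape"):
        for r in ctrl.look_for(p,t)[:2]: print(t,w(p,r["position"]),round(r["p"],2))
print(ctrl.get_state())
E
```

```text
scene [-0.2648  0.7159  0.6944]
mill [ 0.656  -0.143   0.1926] 0.94
collar_mouth [ 0.6571 -0.1399  0.1974] 0.57
collar_gaps [ 0.6595 -0.1409  0.196 ] 0.72
collar_gaps [0.5843 0.031  0.0157] 0.3
cup [0.5907 0.1497 0.0497] 0.87
cup_lugs [0.5923 0.1515 0.0424] 0.83
handle_grip [0.5916 0.1502 0.0477] 0.97
handle_grip [ 0.6602 -0.1422  0.1981] 0.42
amber_bottle [0.5725 0.3295 0.058 ] 0.76
big_beaker [ 0.5892 -0.3626  0.0516] 0.56
big_beaker [0.5729 0.3295 0.0623] 0.28
weighing_bottle [0.4401 0.3875 0.0321] 0.57
bench_timer [0.5843 0.0357 0.0162] 0.9
top [ 0.3386 -0.0037  1.4284]
mill [ 0.6371 -0.1609  0.2957] 0.84
collar_mouth [ 0.6371 -0.1609  0.297 ] 0.71
collar_gaps [ 0.6381 -0.1596  0.2999] 0.97
collar_gaps [0.5899 0.1412 0.0414] 0.4
cup [0.5898 0.1441 0.044 ] 0.77
cup_lugs [0.5906 0.1432 0.0453] 0.65
cup_lugs [ 0.5746 -0.392   0.0253] 0.58
handle_grip [0.587  0.1393 0.0422] 0.87
handle_grip [0.5788 0.3175 0.0532] 0.23
amber_bottle [0.5819 0.3188 0.0539] 0.72
amber_bottle [0.5903 0.1388 0.0392] 0.56
big_beaker [ 0.5758 -0.3949  0.0247] 0.82
weighing_bottle [0.5924 0.1403 0.0416] 0.72
weighing_bottle [0.4513 0.3757 0.0282] 0.52
petri_dish [ 0.4601 -0.3423  0.0114] 0.55
tape [ 0.4403 -0.213   0.0176] 0.55
{'time': 1.3, 'qpos': array([-1.283 ,  0.2863,  1.5767, -0.    ,  1.2786, -0.15  ]), 'dq': array([-0.0015,  0.0019, -0.0002, -0.0001, -0.0004, -0.0025]), 'joint_efforts': array([ -0.0008, -40.5967, -29.293 ,  -0.0002,   0.0006,  -0.    ]), 'eef_pos': array([ 0.2862, -0.6113,  0.2533]), 'tcp_rot': array([ 0.9761,  0.2172, -0.    ,  0.    ]), 'contact_force': array([0.214 , 0.0996, 0.0702]), 'wrist_torque': array([-0.0347,  0.0118,  0.0415]), 'finger_force': 0.0, 'opening': 1.0020299952663088}
```

```bash
ls pics
```

```text
scene0.png
top0.png
```

View pics/scene0.png

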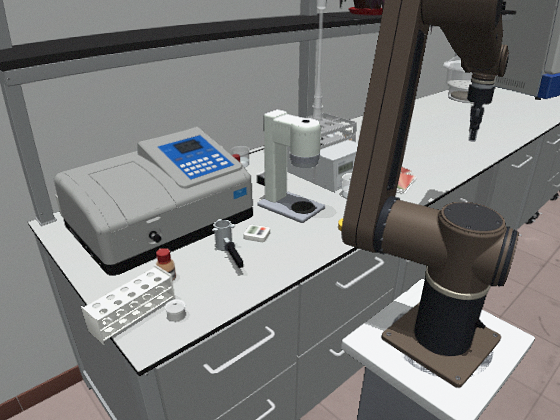

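View pics/top0.png

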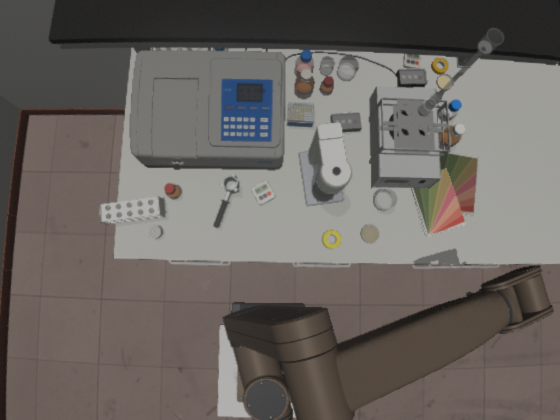

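The scene picture shows the mill near (295,160), the cup at (223,232) with its handle running to (237,262), and the timer beside it. The top picture shows the cup at (232,184), its handle to (220,222), and the mill base around (322,177). I'll zoom in to get the yaws.

Run:
```python
import cv2,numpy as np
t=cv2.imread('pics/top0.png'); 
a=cv2.resize(t[110:240,200:360],(800,650),interpolation=cv2.INTER_CUBIC)[:600]
cv2.imwrite('pics/z1.png',a)
```

```text
(no output)
```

View pics/z1.png

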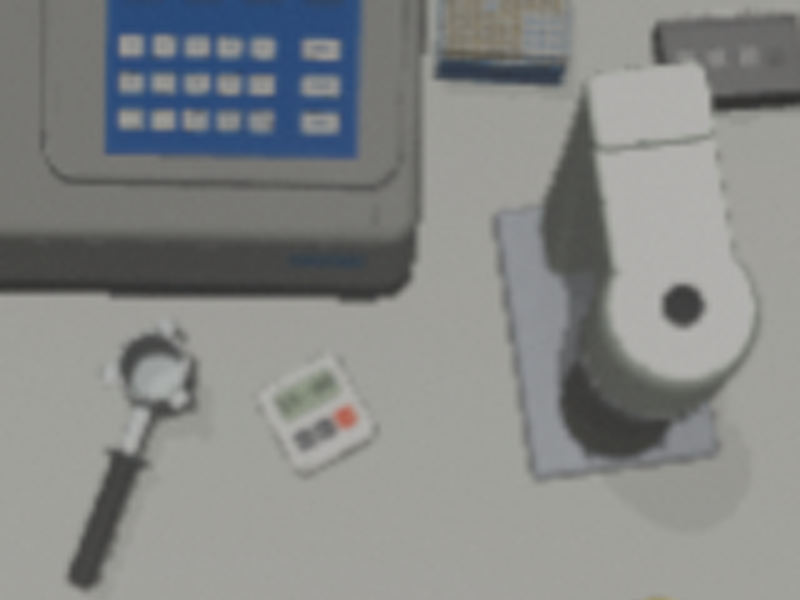

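The crop shows the plate corners at front-left (540,478), rear-left (497,212) and front-right (717,452), the head's centre mark at (683,305), the cup rim's centre at about (158,370), and the handle from (124,458) to (85,582).

Run:
```python
from h import *
np.set_printoptions(precision=4,suppress=True)
p=ctrl.read_camera("top")
f=lambda *q:[((u+.5)/5-.5+200,(v+.5)/5-.5+110) for u,v in q]
c=atz(p,f((540,478),(497,212),(717,452)),.014);print("plate",c, np.linalg.norm(c[1]-c[0]),np.linalg.norm(c[2]-c[0]))
d=c[1]-c[0];print("yaw",np.arctan2(d[1],d[0]));d=c[0]-c[2];print("yaw",np.arctan2(d[1],d[0])-np.pi/2)
print("head",atz(p,f((683,305)),.302))
hc=atz(p,f((683,315)),.302)
cu=atz(p,f((158,370)),.075);h=atz(p,f((124,458),(85,582)),.046)
d=h[0]-h[1];print("cup",cu,h,"yaw",np.arctan2(d[1],d[0]),np.linalg.norm(d[:2]))
d=cu[0]-h.mean(0);print(np.arctan2(d[1],d[0]),np.linalg.norm(cu[0,:2]-h[1,:2]),np.linalg.norm(cu[0,:2]-h[0,:2]))
# lugs z .069
l=atz(p,f((170,328),(112,375),(180,400)),.069);print(l,l.mean(0));print(np.degrees(np.arctan2(*(l-l.mean(0))[:,1::-1].T[:2])) )
# scene check
s=ctrl.read_camera("scene")
print(proj(s,[[*h.mean(0)[:2],.046],[*cu[0,:2],.075]]))
```

```text
plate [[ 0.5534 -0.1311  0.014 ]
 [ 0.7388 -0.1001  0.014 ]
 [ 0.5739 -0.252   0.014 ]] 0.1879265973794156 0.12260806260407649
yaw 0.16551592954107827
yaw 0.16765719398027512
head [[ 0.6073 -0.1832  0.302 ]]
cup [[0.61  0.124 0.075]] [[0.5561 0.1471 0.046 ]
 [0.4733 0.1697 0.046 ]] yaw -0.26634558353669735 0.08580927166625014
-0.3465049529046597 0.1441437446919864 0.05866973671008224
[[0.6395 0.1177 0.069 ]
 [0.6073 0.1546 0.069 ]
 [0.5916 0.1095 0.069 ]] [0.6128 0.1273 0.069 ]
[ -19.6595  101.4184 -140.045 ]
[[236.1993 251.2572]
 [224.7042 223.5247]]
```

```bash
cat >> h.py <<'E'
def rows(pos,yaw):
    "shift (mm) & turn (deg) in current tool frame to a tool-down pose whose tool x has world yaw"
    s=ctrl.get_state(); r=R.from_quat(s["tcp_rot"])
    t=R.from_matrix(np.array([[np.cos(yaw),np.sin(yaw),0],[np.sin(yaw),-np.cos(yaw),0],[0,0,-1]]))
    # columns: x=(c,s,0), y=(s,-c,0), z=-z
    return np.round((r.inv()*t).as_rotvec(degrees=True),2),np.round(1e3*r.inv().apply(np.array(pos)-s["eef_pos"]),1)
E
python3 - <<'E'
from h import *
np.set_printoptions(precision=4,suppress=True)
p=ctrl.read_camera("wrist");s=ctrl.get_state();r=R.from_quat(s["tcp_rot"]);E=np.array(p["extrinsics"])
print(r.inv().apply(-E[:3,:3].T@E[:3,3]-s["eef_pos"]), E[:3,:3]@r.as_matrix(),p["fx"])
print(rows([.50,-.18,.50],-.2)); print(rows([.502,.164,.25],-.33))
E
```

```text
[ 0.0697  0.0013 -0.1209] [[-0.0011  1.      0.001 ]
 [-0.961  -0.0007 -0.2767]
 [-0.2767 -0.0013  0.961 ]] 331.30068331516077
(array([ 0.  ,  0.  , 36.54]), array([ 376.5, -300. , -246.7]))
(array([ 0.  ,  0.  , 43.99]), array([ 524.2, -610.7,    3.3]))
```

Careful with the scale: shifts go in shares of 1000 mm and turns go in shares of 4 rad. That gives: 358 mm is 0.358, -180 mm is -0.18, -80 degrees is -0.3491.

>>> send_rows(
  rows="0 0 -0.0436 0.04 -0.035 -0.025 0.2; 0 0 -0.0873 0.08 -0.07 -0.05 0.2; 0 0 -0.1309 0.12 -0.105 -0.075 0.2; 0 0 -0.1745 0.165 -0.142 -0.1 0.2; 0 0 -0.2182 0.21 -0.18 -0.125 0.2; 0 0 -0.2618 0.255 -0.22 -0.15 0.2; 0 0 -0.3054 0.305 -0.262 -0.175 0.2; 0 0 -0.3491 0.358 -0.308 -0.197 0.2",
  grip_force=100,
)

```text
time: 2.45
eef_pos: [0.4711, -0.1992, 0.4445]
tcp_rot: [0.606, 0.795, 0.0, 0.001]
contact_force: [0.6, -0.3, -0.4]
opening: 0.601
finger_force: 0.0
```

Scaled: -63.4 degrees is -0.2766.

>>> send_rows(
  rows="0 0 -0.0436 0 0 0 0.2; 0 0 -0.0873 0 0 0 0.2; 0 0 -0.1309 0 0 0 0.2; 0 0 -0.1745 0 0 0 0.2; 0 0 -0.2182 0 0 0 0.2; 0 0 -0.2618 0 0 0 0.2; 0 0 -0.2766 0 0 0 0.2; 0 0 -0.2766 0 0 0 0.2",
)

```text
time: 3.45
eef_pos: [0.4707, -0.2009, 0.4432]
tcp_rot: [0.101, 0.995, -0.0, 0.0]
contact_force: [0.2, 0.0, 0.4]
opening: 0.602
finger_force: 0.0
```

Run:
```python
from h import *
np.set_printoptions(precision=4,suppress=True)
s=ctrl.get_state();print(s["time"],s["qpos"],s["eef_pos"],s["tcp_rot"])
p=ctrl.read_camera("wrist");save(p,"w1")
np.save('w1ext.npy',p["extrinsics"])
for t in("mill","collar_mouth","cup"):
    for r in ctrl.look_for(p,t)[:2]: print(t,w(p,r["position"]),round(r["p"],2))
print(proj(p,[[.607,-.183,.302],[.5534,-.1311,.014],[.5739,-.252,.014]]))
```

```text
3.45 [-0.602  -0.1613  1.7084  0.0001  1.5943 -1.9711] [ 0.4707 -0.2009  0.4432] [ 0.1007  0.9949 -0.      0.0001]
mill [ 0.4368 -0.2053  0.0212] 0.75
mill [ 0.5851 -0.1933  0.2542] 0.7
collar_mouth [ 0.586  -0.1899  0.2531] 0.76
cup [0.5931 0.1423 0.0463] 0.79
[[327.3198 338.1594]
 [328.1173 198.4403]
 [261.725  223.1252]]
```

View pics/w1.png

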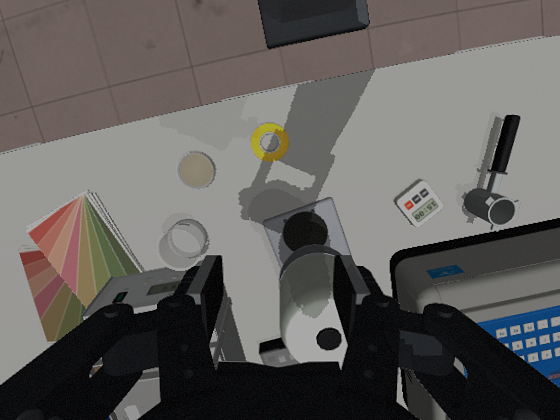

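The wrist picture shows the head's top disc at (328,338), matching the (327,338) predicted from the top view. The plate's front corners are near (330,198) and (264,218), the cup near (492,208) and the handle's end near (511,118). I'll zoom once for finer positions.

Run:
```python
import cv2,numpy as np
t=cv2.imread('pics/w1.png'); 
a=np.hstack([t[185:335,255:355],t[105:255,445:545]])
cv2.imwrite('pics/z2.png',cv2.resize(a,None,fx=4,fy=4,interpolation=cv2.INTER_CUBIC))
```

```text
(no output)
```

View pics/z2.png

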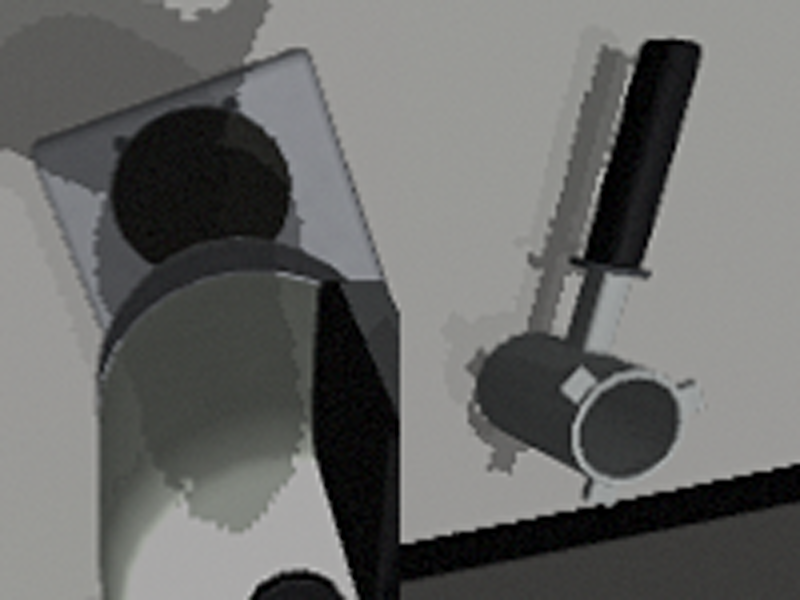

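The left crop shows the plate corners at (308,48) and (36,142) and a black pad on the plate centred near (201,188). The right crop shows the rim centre at (627,426), the lugs at (578,385), (690,393) and (600,490), and the handle's mid-line from (614,265) to (672,42).

Run:
```python
from h import *
np.set_printoptions(precision=4,suppress=True)
p=ctrl.read_camera("wrist")
f=lambda o,*q:[((u+.5)/4-.5+o[0],(v+.5)/4-.5+o[1]) for u,v in q]
L=(255,185);Q=(345,105)
c=atz(p,f(L,(308,48),(36,142)),.014);print("plate",c);d=c[0]-c[1];y=np.arctan2(d[1],d[0])-np.pi/2;print(y,np.linalg.norm(d),"mid",c.mean(0))
print("pad",atz(p,f(L,(201,188),(113,188),(290,188)),.015))
print("head",atz(p,[[328,338]],.302))
cu=atz(p,f(Q,(627,426)),.075)[0];l=atz(p,f(Q,(578,385),(690,393),(600,490)),.072);h=atz(p,f(Q,(614,265),(672,42)),.043)
print("cup",cu,l,l.mean(0)); e=l-cu;print("lug ang",np.degrees(np.arctan2(e[:,1],e[:,0])))
for a in h: print("h",a,np.linalg.norm((a-cu)[:2]),np.arctan2((cu-a)[1],(cu-a)[0]))
print(np.arctan2(*(h[0]-h[1])[1::-1]))
```

```text
plate [[ 0.5514 -0.1247  0.014 ]
 [ 0.5692 -0.2475  0.014 ]]
0.14346862383238013 0.12413852161966717 mid [ 0.5603 -0.1861  0.014 ]
pad [[ 0.6042 -0.1809  0.015 ]
 [ 0.5964 -0.2188  0.015 ]
 [ 0.6122 -0.1425  0.015 ]]
head [[ 0.6069 -0.1824  0.302 ]]
cup [0.6122 0.1301 0.075 ] [[0.5922 0.1123 0.072 ]
 [0.6049 0.1584 0.072 ]
 [0.6385 0.1205 0.072 ]] [0.6119 0.1304 0.072 ]
lug ang [-138.1757  104.3522  -20.0968]
h [0.5554 0.1467 0.043 ] 0.05913067558437701 -0.2833646566834784
h [0.4707 0.1733 0.043 ] 0.147868061031357 -0.29594614410495323
-0.30432903213681434
```

Run:
```python
from h import *
print(rows([.5025,.164,.16],2.837))
```

```text
(array([-0.  ,  0.01,  5.91]), array([ 41.9, 364. , 283.1]))
```

Scaled: 364 mm is 0.364, 283 mm is 0.283, 5.9 degrees is 0.0257.

>>> send_rows(
  rows="0 0 0.0044 0.005 0.06 0 0.2; 0 0 0.0087 0.01 0.12 0.02 0.2; 0 0 0.0131 0.018 0.18 0.06 0.2; 0 0 0.0175 0.024 0.24 0.11 0.2; 0 0 0.0218 0.03 0.3 0.16 0.2; 0 0 0.0257 0.036 0.34 0.21 0.2; 0 0 0.0257 0.042 0.364 0.26 0.2; 0 0 0.0257 0.042 0.364 0.283 0.2",
)

```text
time: 4.7
eef_pos: [0.5023, 0.1658, 0.159]
tcp_rot: [0.151, 0.989, 0.0, 0.001]
contact_force: [0.5, -0.1, -0.3]
opening: 0.597
finger_force: 0.0
```

>>> send_rows(
  rows="0 0 0 0 0 0 0.2; 0 0 0 0 0 0 0.2",
)

```text
time: 4.95
eef_pos: [0.5035, 0.1637, 0.162]
tcp_rot: [0.152, 0.988, 0.0, 0.001]
contact_force: [0.3, 0.4, 0.2]
opening: 0.603
finger_force: 0.0
```

Run:
```python
from h import *
np.set_printoptions(precision=4,suppress=True)
s=ctrl.get_state();print(s["time"],s["qpos"],s["eef_pos"],s["tcp_rot"],s["contact_force"])
p=ctrl.read_camera("wrist");save(p,"w2")
for t in("cup","handle_grip","cup_lugs"):
    for r in ctrl.look_for(p,t)[:1]: print(t,w(p,r["position"]),round(r["p"],2))
cu=np.array([.6122,.13,.075]);print(proj(p,[cu]))
```

```text
4.95 [ 0.1228  0.061   2.0111 -0.0003  1.0668 -1.1436] [0.5035 0.1637 0.162 ] [0.1515 0.9885 0.0002 0.0013] [0.3224 0.3686 0.2057]
cup [0.5873 0.1486 0.044 ] 0.95
handle_grip [0.5916 0.1483 0.0461] 0.76
cup_lugs [0.5922 0.1459 0.0452] 0.82
[[280.1447 365.3356]]
```

View pics/w2.png

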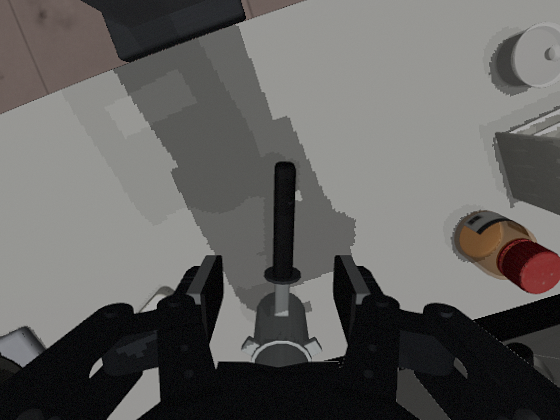

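The wrist picture shows the handle midway between the fingers, running from (285,165) to (283,280), with the cup at (280,350). By the joint readings, the swing in this hand orientation would hit the limit of joint 6. I'll check the half-turned grasp with the tool tilted outward.

Run:
```python
from h import *
from scipy.optimize import least_squares
D=[([-1.283,.2863,1.5767,1.2786],[.2862,-.6113,.2533]),([-.602,-.1613,1.7084,1.5943],[.4707,-.2009,.4432]),([.1228,.061,2.0111,1.0668],[.5035,.1637,.162])]
def f(v):
    L1,L2,hT,d,r0=v;o=[]
    for q,x in D:
        a=q[1];b=a+q[2];r=np.hypot(*x[:2])
        o+=[r0+L1*np.sin(a)+L2*np.sin(b)-np.sqrt(r*r-d*d),hT+L1*np.cos(a)+L2*np.cos(b)-x[2],(np.arctan2(x[1],x[0])-np.arcsin(d/r)-q[0])*.5]
    return o
s=least_squares(f,[.45,.45,0,.1,0]);print(s.x,s.cost)
L1,L2,hT,d,r0=s.x
def ik(x,yaw,th,T):
    # tool x toward mill with yaw; tilt th outward => wrist centre displaced
    out=-np.array([np.cos(yaw),np.sin(yaw)])
    wx=np.r_[np.array(x[:2])+out*np.sin(th)*T, x[2]+T*np.cos(th)]
    r=np.sqrt(wx[0]**2+wx[1]**2-d*d)-r0;z=wx[2]-hT-T
    c=(r*r+z*z-L1**2-L2**2)/(2*L1*L2);q3=np.arccos(c);q2=np.arctan2(r,z)-np.arctan2(L2*np.sin(q3),L1+L2*np.cos(q3))
    return q2,q3,"q5~",np.pi-th-q2-q3
for T in(.2,.3):
  for th in(.35,.45):
    for nm,yaw,x in(("pick",-.3,[.5025,.164,.038]),("entry",-.3,[.497,-.15,.08]),("entry2",.0,[.492,-.183,.08]),("lock",.5,[.506,-.24,.15])):
      print(T,th,nm,np.round([v for v in ik(x,yaw,th,T) if not isinstance(v,str)],2))
```

```text
[ 0.42855244  0.57104077  0.00734562  0.10086114 -0.00264205] 1.661398988692788e-05
0.2 0.35 pick [0.15 2.21 0.43]
0.2 0.35 entry [0.01 2.26 0.52]
0.2 0.35 entry2 [0.04 2.23 0.52]
0.2 0.35 lock [0.07 2.05 0.67]
0.2 0.45 pick [0.14 2.24 0.31]
0.2 0.45 entry [-0.02  2.31  0.4 ]
0.2 0.45 entry2 [0.01 2.28 0.4 ]
0.2 0.45 lock [0.06 2.08 0.56]
0.3 0.35 pick [0.11 2.27 0.41]
0.3 0.35 entry [-0.06  2.34  0.51]
0.3 0.35 entry2 [-0.03  2.31  0.51]
0.3 0.35 lock [0.04 2.1  0.66]
0.3 0.45 pick [0.09 2.32 0.28]
0.3 0.45 entry [-0.11  2.41  0.38]
0.3 0.45 entry2 [-0.06  2.37  0.38]
0.3 0.45 lock [0.03 2.13 0.54]
```

Scaled: 80 degrees is 0.3491.

>>> send_rows(
  rows="0 0 0.0436 0 0 0 0.2; 0 0 0.0873 0 0 0 0.2; 0 0 0.1309 0 0 0 0.2; 0 0 0.1745 0 0 0 0.2; 0 0 0.2182 0 0 0 0.2; 0 0 0.2618 0 0 0 0.2; 0 0 0.3054 0 0 0 0.2; 0 0 0.3491 0 0 0 0.2",
)

```text
time: 6.15
eef_pos: [0.5032, 0.1636, 0.1618]
tcp_rot: [0.754, 0.657, 0.001, 0.001]
contact_force: [-0.2, 0.1, 0.8]
opening: 0.603
finger_force: 0.0
```

Scaled: 80 degrees is 0.3491.

>>> send_rows(
  rows="0 0 0.0436 0 0 0 0.2; 0 0 0.0873 0 0 0 0.2; 0 0 0.1309 0 0 0 0.2; 0 0 0.1745 0 0 0 0.2; 0 0 0.2182 0 0 0 0.2; 0 0 0.2618 0 0 0 0.2; 0 0 0.3054 0 0 0 0.2; 0 0 0.3491 0 0 0 0.2",
)

```text
time: 7.15
eef_pos: [0.5032, 0.1636, 0.1618]
tcp_rot: [1.0, 0.019, 0.002, -0.0]
contact_force: [0.0, -0.9, 0.1]
opening: 0.601
finger_force: 0.0
```

```bash
cat >> h.py <<'E'
TH=0.35
def pose(cx,cy,zu,yaw,rho=.115,th=TH):
    e=np.array([np.cos(yaw),np.sin(yaw),0]);Z=np.array([0,0,1.])
    z=-np.cos(th)*Z+np.sin(th)*e; x=np.cos(th)*e+np.sin(th)*Z
    M=np.c_[x,np.cross(z,x),z]; G=np.array([cx,cy,zu+.035])-rho*e
    return G-.003*z,M
def cur():
    s=ctrl.get_state();return s["eef_pos"],R.from_quat(s["tcp_rot"]).as_matrix()
def rel(tgt,frm=None):
    p,M=frm or cur(); return np.round(np.r_[R.from_matrix(M.T@tgt[1]).as_rotvec(degrees=True),1e3*M.T@(tgt[0]-p)],2)
def cupnow(rho=.115):
    "cup pose implied by current tool pose, grasp assumed ideal"
    p,M=cur();z=M[:,2];x=M[:,0];yaw=np.arctan2(x[1],x[0]);e=np.array([np.cos(yaw),np.sin(yaw),0])
    G=p+.003*z; c=G+rho*e; return np.round([c[0],c[1],c[2]-.035,yaw,np.arctan2(x[2],x@e)],4)
E
python3 - <<'E'
from h import *
s=ctrl.get_state();print(s["time"],s["qpos"],s["eef_pos"])
print(rel(pose(.6122,.129,.11,-.305)))
E
```

```text
7.15 [ 1.22421325e-01  6.01381143e-02  2.01229339e+00 -6.36410830e-05
  1.06613560e+00  1.65491300e+00] [0.50316666 0.163556   0.16184588]
[-3.48 19.69 19.46 -1.67 -0.35 14.02]
```

Scaled: 14 mm is 0.014, 8 mm is 0.008, 19.7 degrees is 0.086.

>>> send_rows(
  rows="-0.0044 0.0288 0.0284 -0.0005 0 0.004 0.2; -0.01 0.0572 0.0567 -0.001 0 0.008 0.2; -0.0153 0.086 0.0851 -0.0015 -0.0003 0.014 0.2; -0.0153 0.086 0.0851 -0.0015 -0.0003 0.014 0.2; -0.0153 0.086 0.0851 -0.0015 -0.0003 0.014 0.2",
)

```text
time: 7.78
eef_pos: [0.5018, 0.1642, 0.1476]
tcp_rot: [0.974, -0.146, 0.171, 0.026]
contact_force: [1.6, -0.4, -0.6]
opening: 0.601
finger_force: 0.0
```

Run:
```python
from h import *
np.set_printoptions(precision=4,suppress=True)
s=ctrl.get_state();print(s["time"],s["qpos"],s["eef_pos"],cupnow())
p=ctrl.read_camera("wrist");save(p,"w3")
cu=np.array([.6122,.13,.075]);print(proj(p,[cu]))
print(rel(pose(.6122,.129,.0,-.305)))
```

```text
7.775 [ 0.1945 -0.0413  2.1723 -0.2491  0.7165  2.2269] [0.5018 0.1642 0.1476] [ 0.6127  0.1301  0.1098 -0.2975  0.3484]
[[276.1365  95.1502]]
[ -0.1    0.07   0.37 -37.94   0.32 103.05]
```

View pics/w3.png

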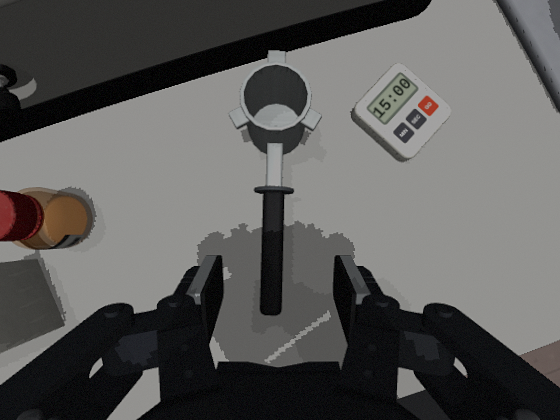

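The picture shows the cup rim's centre at about (276,97), the lugs at (276,57), (237,119) and (313,119), and the handle from (273.5,190) to (270.5,312).

Run:
```python
from h import *
np.set_printoptions(precision=4,suppress=True)
p=ctrl.read_camera("wrist")
l=atz(p,[(276,57),(237,119),(313,119)],.072);m=l.mean(0);e=l-m;a=np.degrees(np.arctan2(e[:,1],e[:,0]));print(m,a,(a-[0,120,-120]).mean(),np.linalg.norm(e[:,:2],axis=1))
cu=atz(p,[(276,97)],.075)[0];h=atz(p,[(273.5,192),(270.5,312)],.046)
print(cu,h,np.linalg.norm((h-cu)[:,:2],axis=1),np.arctan2((cu-h)[:,1],(cu-h)[:,0]),np.arctan2(*(h[0]-h[1])[1::-1]))
print(cur()[1].T@(np.array([0,0,.01])))
```

```text
[0.612  0.1306 0.072 ] [ -18.0046  102.4548 -137.2362] -17.595318882628842 [0.0288 0.0292 0.0288]
[0.6113 0.1303 0.075 ] [[0.5553 0.1497 0.046 ]
 [0.4736 0.1771 0.046 ]] [0.0592 0.1453] [-0.3327 -0.3273] -0.3236042680869027
[ 0.0034  0.     -0.0094]
```

Run:
```python
from h import *
for z in(.05,.0): print(rel(pose(.6118,.1304,z,-.315)))
```

```text
[ -0.29   0.08   0.88 -21.52  -2.09  55.63]
[-2.9000e-01  8.0000e-02  8.8000e-01 -3.8600e+01 -2.1200e+00  1.0262e+02]
```

Scaled: 102.5 mm is 0.1025, 96 mm is 0.096, 0.9 degrees is 0.0039.

>>> send_rows(
  rows="-0.0004 0 0.0017 -0.01 -0.001 0.027 0.2; -0.0013 0 0.0039 -0.0215 -0.0021 0.0555 0.2; -0.0013 0 0.0039 -0.03 -0.0021 0.079 0.2; -0.0013 0 0.0039 -0.036 -0.0021 0.096 0.2; -0.0013 0 0.0039 -0.0385 -0.0021 0.1025 0.2; -0.0013 0 0.0039 -0.0385 -0.0021 0.1025 0.2; -0.0013 0 0.0039 -0.0385 -0.0021 0.1025 0.2",
  grip_force=100,
)

```text
time: 8.75
eef_pos: [0.501, 0.1666, 0.0377]
tcp_rot: [0.973, -0.155, 0.172, 0.027]
contact_force: [-1.0, -0.1, -0.0]
opening: 0.604
finger_force: 0.0
```

>>> send_rows(
  rows="0 0 0 0 0 0 -1; 0 0 0 0 0 0 -1; 0 0 0 0 0 0 -1; 0 0 0 0 0 0 -1; 0 0 0 0 0 0 -1; 0 0 0 0 0 0 -1",
)

```text
time: 9.5
eef_pos: [0.5004, 0.1667, 0.037]
tcp_rot: [0.973, -0.155, 0.171, 0.027]
contact_force: [-2.4, -0.0, 4.0]
opening: 0.169
finger_force: 97.9
```

Run:
```python
from h import *
np.set_printoptions(precision=4,suppress=True)
s=ctrl.get_state();print(s["time"],s["qpos"],s["eef_pos"],cupnow(),s["contact_force"],s["wrist_torque"],s["opening"],s["finger_force"])
f=cur(); c=cupnow()
print(rel(pose(c[0],c[1],c[2]+.06,c[3])))
```

```text
9.5 [ 0.203   0.1675  2.207  -0.3683  0.4899  2.3909] [0.5004 0.1667 0.037 ] [ 0.6107  0.1307 -0.0009 -0.3152  0.3483] [-2.3684 -0.0412  3.9524] [ 0.0015 -0.0488 -0.0008] 0.16882087518533448 97.91052103042603
[  0.02   0.1    0.    20.49   0.03 -56.35]
```

Scaled: -56.4 mm is -0.0564, -46 mm is -0.046.

>>> send_rows(
  rows="0 0 0 0.0034 0 -0.0094 -1; 0 0 0 0.01 0 -0.028 -1; 0 0 0 0.017 0 -0.046 -1; 0 0 0 0.0205 0 -0.0564 -1; 0 0 0 0.0205 0 -0.0564 -1; 0 0 0 0.0205 0 -0.0564 -1",
)

```text
time: 10.25
eef_pos: [0.4993, 0.1663, 0.0956]
tcp_rot: [0.973, -0.155, 0.17, 0.028]
contact_force: [-0.5, 0.1, -2.9]
opening: 0.174
finger_force: 97.4
```

Run:
```python
from h import *
np.set_printoptions(precision=4,suppress=True)
s=ctrl.get_state();print(s["time"],cupnow(),s["contact_force"],s["wrist_torque"])
p=ctrl.read_camera("wrist");save(p,"w4")
c=cupnow(.116)
# expected rim centre & lug pixels
def cp(c,pts):
    C,S=np.cos(c[3]),np.sin(c[3]);return [[c[0]+C*x-S*y,c[1]+S*x+C*y,c[2]+z] for x,y,z in pts]
print(proj(p,cp(c,[(0,0,.075),(.033,0,.072),(-.0165,.0286,.072),(-.0165,-.0286,.072)])))
f=cur()
for k in range(1,9):
    t=k/8; y=c[3]+t*(-.44-c[3]); print(rel(pose(c[0]+t*(.606-c[0]),c[1]+t*(-.182-c[1]),c[2]+t*(.07-c[2]),y,.116),f))
```

```text
10.25 [ 0.6096  0.1304  0.0577 -0.3151  0.3455] [-0.4903  0.1382 -2.8629] [ 0.1802  0.4881 -0.0266]
[[ 273.3326  -43.2095]
 [ 273.4886 -115.6176]
 [ 188.2949    8.5698]
 [ 358.6445    8.1827]]
[-0.18  0.27  0.84 11.41 35.4   2.53]
[-0.48  0.27  1.68 22.85 70.83  5.07]
[ -0.79   0.27   2.53  34.31 106.26   7.63]
[ -1.09   0.27   3.37  45.8  141.7   10.19]
[ -1.4    0.26   4.21  57.31 177.14  12.77]
[ -1.7    0.26   5.05  68.86 212.58  15.35]
[ -2.01   0.26   5.89  80.43 248.02  17.95]
[ -2.31   0.26   6.73  92.02 283.46  20.55]
```

View pics/w4.png

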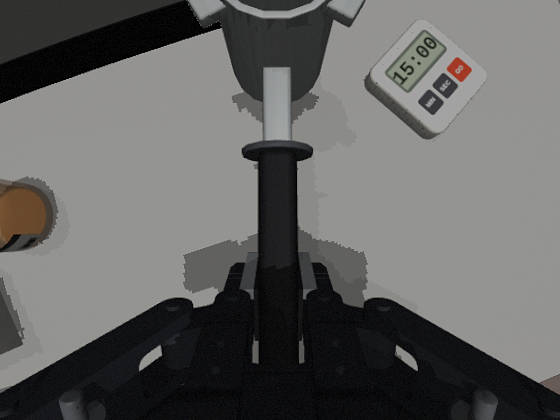

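The picture shows the cup held straight in the gripper: handle on u≈277, lugs symmetric about it, about 1 mm right of nominal.

Scaled: 282.5 mm is 0.2825, 248 mm is 0.248, -1.1 degrees is -0.0048.

>>> send_rows(
  rows="-0.0009 0.0013 0.0035 0.0114 0.0354 0.0025 -1; -0.0022 0.0013 0.0074 0.0228 0.0708 0.0051 -1; -0.0035 0.0013 0.0109 0.0343 0.1063 0.0076 -1; -0.0048 0.0013 0.0148 0.0458 0.1417 0.0102 -1; -0.0061 0.0013 0.0183 0.0573 0.1771 0.0128 -1; -0.0074 0.0013 0.0218 0.0689 0.2126 0.0154 -1; -0.0087 0.0013 0.0257 0.0804 0.248 0.018 -1; -0.01 0.0013 0.0292 0.092 0.2825 0.0205 -1",
)

```text
time: 11.3
eef_pos: [0.5005, -0.132, 0.1079]
tcp_rot: [0.961, -0.215, 0.17, 0.037]
contact_force: [0.1, 0.6, -2.4]
opening: 0.169
finger_force: 97.8
```

>>> send_rows(
  rows="0 0 0 0 0 0 -1; 0 0 0 0 0 0 -1; 0 0 0 0 0 0 -1",
)

```text
time: 11.68
eef_pos: [0.5009, -0.1299, 0.1082]
tcp_rot: [0.961, -0.214, 0.171, 0.037]
contact_force: [0.3, 0.2, -2.7]
opening: 0.171
finger_force: 98.0
```

Run:
```python
from h import *
np.set_printoptions(precision=4,suppress=True)
s=ctrl.get_state();print(s["time"],s["qpos"],cupnow(.116),s["contact_force"],s["wrist_torque"])
for n in("top","scene"):
    p=ctrl.read_camera(n);save(p,n+"1")
    print(proj(p,[[.606,-.182,.145],[.606,-.182,.17],[.606,-.182,.302]]))
a=cv2.imread('pics/scene1.png')[90:240,240:340];cv2.imwrite('pics/z3.png',cv2.resize(a,None,fx=4,fy=4,interpolation=cv2.INTER_CUBIC))
f=cur()
for z in(.085,.092,.096,.099): print(rel(pose(.606,-.181,z,-.44,.116),f))
```

```text
11.675 [-0.4529 -0.0348  2.2524  0.0123  0.5732  1.5467] [ 0.6068 -0.1795  0.0704 -0.4383  0.351 ] [ 0.2995  0.1871 -2.7246] [ 0.2101  0.4264 -0.0005]
[[327.8825 182.5494]
 [329.0122 180.9015]
 [335.7645 171.0468]]
[[304.2173 170.8857]
 [304.4387 163.4413]
 [305.6395 122.0282]]
[ -0.13  -0.11   0.1    4.51   1.48 -13.55]
[ -0.13  -0.11   0.1    6.93   1.47 -20.13]
[ -0.13  -0.11   0.1    8.3    1.47 -23.88]
[ -0.13  -0.11   0.1    9.34   1.46 -26.7 ]
```

View pics/z3.png

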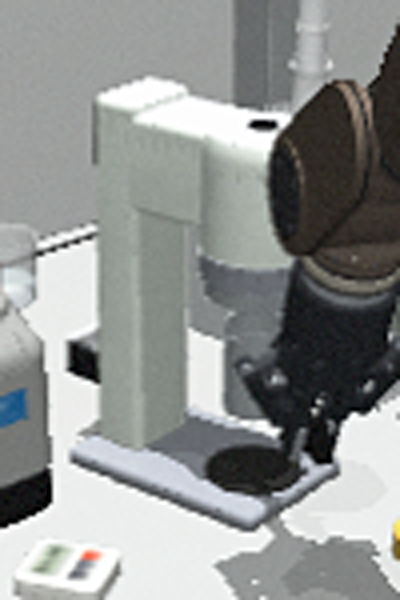

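The crop shows the cup hanging under the collar. The collar's left edge (200,280) and the cup's left edge (226,360) are apart by the expected 18 mm.

Scaled: -20.1 mm is -0.0201, -17.5 mm is -0.0175, -0.1 degrees is -0.0004.

>>> send_rows(
  rows="-0.0004 -0.0004 0.0004 0.002 0.0007 -0.006 -1; -0.0004 -0.0004 0.0004 0.0045 0.0014 -0.0135 -1; -0.0004 -0.0004 0.0004 0.006 0.0015 -0.0175 -1; -0.0004 -0.0004 0.0004 0.0069 0.0015 -0.0201 -1; -0.0004 -0.0004 0.0004 0.0069 0.0015 -0.0201 -1",
)

```text
time: 12.4
eef_pos: [0.5004, -0.1323, 0.1305]
tcp_rot: [0.961, -0.216, 0.171, 0.038]
contact_force: [-0.0, 0.5, -1.9]
opening: 0.172
finger_force: 98.0
```

Scaled: -3.8 mm is -0.0038, -1.9 mm is -0.0019.

>>> send_rows(
  rows="0 0 0 0.0004 0 -0.001 -1; 0 0 0 0.0007 0 -0.0019 -1; 0 0 0 0.001 0 -0.0028 -1; 0 0 0 0.0014 0 -0.0038 -1; 0 0 0 0.0014 0 -0.0038 -1",
)

```text
time: 13.02
eef_pos: [0.5004, -0.1322, 0.1344]
tcp_rot: [0.961, -0.216, 0.171, 0.038]
contact_force: [0.4, -0.2, -2.7]
opening: 0.174
finger_force: 98.0
```

Scaled: -1.9 mm is -0.0019, -0.95 mm is -0.001.

>>> send_rows(
  rows="0 0 0 0.0004 0 -0.001 -1; 0 0 0 0.0007 0 -0.0019 -1; 0 0 0 0.0007 0 -0.0019 -1",
)

```text
time: 13.4
eef_pos: [0.5001, -0.1321, 0.1359]
tcp_rot: [0.961, -0.216, 0.17, 0.038]
contact_force: [0.7, -0.6, -3.7]
opening: 0.171
finger_force: 97.9
```

Run:
```python
from h import *
np.set_printoptions(precision=4,suppress=True)
s=ctrl.get_state();print(s["time"],cupnow(.116),s["contact_force"],s["wrist_torque"])
```

```text
13.4 [ 0.6059 -0.1821  0.0981 -0.4415  0.3501] [ 0.7047 -0.646  -3.7442] [0.2656 0.5327 0.0071]
```

Scaled: -0.95 mm is -0.001, -0.5 mm is -0.0005.

>>> send_rows(
  rows="0 0 0 0.0002 0 -0.0005 -1; 0 0 0 0.0004 0 -0.001 -1; 0 0 0 0.0004 0 -0.001 -1",
)

```text
time: 13.78
eef_pos: [0.4999, -0.1321, 0.1369]
tcp_rot: [0.961, -0.216, 0.17, 0.038]
contact_force: [0.7, -0.4, -5.8]
opening: 0.173
finger_force: 97.8
```

Scaled: -0.95 mm is -0.001, -0.5 mm is -0.0005.

>>> send_rows(
  rows="0 0 0 0.0002 0 -0.0005 -1; 0 0 0 0.0004 0 -0.001 -1; 0 0 0 0.0004 0 -0.001 -1",
)

```text
time: 14.15
eef_pos: [0.4999, -0.132, 0.1379]
tcp_rot: [0.961, -0.216, 0.17, 0.038]
contact_force: [-0.7, 0.2, -5.1]
opening: 0.168
finger_force: 97.8
```

Run:
```python
from h import *
np.set_printoptions(precision=4,suppress=True)
s=ctrl.get_state();print(s["time"],cupnow(.116),s["contact_force"],s["wrist_torque"])
```

```text
14.15 [ 0.6057 -0.182   0.1001 -0.4416  0.3498] [-0.7266  0.247  -5.0847] [0.3777 0.9173 0.0193]
```

Run:
```python
from h import *
f=pose(.606,-.182,.1,-.44,.116)
for d in(1,1.5,2,3,4,8): print(d,rel(pose(.606,-.182,.1,-.44+np.radians(d),.116),f))
```

```text
1 [ 0.34  0.   -0.94  0.02  2.04  0.01]
1.5 [ 0.51  0.   -1.41  0.04  3.06  0.01]
2 [ 0.69  0.   -1.88  0.07  4.08  0.02]
3 [ 1.03  0.   -2.82  0.15  6.12  0.05]
4 [ 1.37  0.   -3.76  0.27  8.16  0.1 ]
8 [ 2.74  0.   -7.51  1.07 16.29  0.39]
```

Scaled: 6.1 mm is 0.0061, 0.15 mm is 0.0002, -2.82 degrees is -0.0123.

>>> send_rows(
  rows="0.0015 0 -0.0041 0 0.002 0 -1; 0.003 0 -0.0082 0.0001 0.0041 0 -1; 0.0045 0 -0.0123 0.0002 0.0061 0.0001 -1; 0.0045 0 -0.0123 0.0002 0.0061 0.0001 -1",
)

```text
time: 14.65
eef_pos: [0.4976, -0.1379, 0.1381]
tcp_rot: [0.966, -0.19, 0.171, 0.033]
contact_force: [-0.9, 0.2, -5.4]
opening: 0.173
finger_force: 97.7
```

Scaled: 6.1 mm is 0.0061, 4.1 mm is 0.0041, -2.82 degrees is -0.0123.

>>> send_rows(
  rows="0.0015 0 -0.0041 0 0.002 0 -1; 0.003 0 -0.0082 0.0001 0.0041 0 -1; 0.0045 0 -0.0123 0.0002 0.0061 0.0001 -1; 0.0045 0 -0.0123 0.0002 0.0061 0.0001 -1",
)

```text
time: 15.15
eef_pos: [0.4956, -0.1437, 0.1383]
tcp_rot: [0.971, -0.165, 0.172, 0.029]
contact_force: [0.8, 1.1, -4.9]
opening: 0.172
finger_force: 97.6
```

Scaled: 6.1 mm is 0.0061, 4.1 mm is 0.0041, -2.82 degrees is -0.0123.

>>> send_rows(
  rows="0.0015 0 -0.0041 0 0.002 0 -1; 0.003 0 -0.0082 0.0001 0.0041 0 -1; 0.0045 0 -0.0123 0.0002 0.0061 0.0001 -1; 0.0045 0 -0.0123 0.0002 0.0061 0.0001 -1",
)

```text
time: 15.65
eef_pos: [0.4938, -0.1495, 0.1383]
tcp_rot: [0.975, -0.139, 0.173, 0.025]
contact_force: [0.9, 0.9, -4.8]
opening: 0.167
finger_force: 97.6
```

Run:
```python
from h import *
np.set_printoptions(precision=4,suppress=True)
s=ctrl.get_state();print(s["time"],cupnow(.116),s["contact_force"],s["wrist_torque"])
```

```text
15.65 [ 0.6061 -0.1823  0.1005 -0.2841  0.3511] [ 0.8579  0.8716 -4.838 ] [0.3555 0.8857 0.1952]
```

Scaled: 6.1 mm is 0.0061, 4.1 mm is 0.0041, -2.82 degrees is -0.0123.

>>> send_rows(
  rows="0.0015 0 -0.0041 0 0.002 0 -1; 0.003 0 -0.0082 0.0001 0.0041 0 -1; 0.0045 0 -0.0123 0.0002 0.0061 0.0001 -1; 0.0045 0 -0.0123 0.0002 0.0061 0.0001 -1",
)

```text
time: 16.15
eef_pos: [0.4922, -0.1554, 0.1383]
tcp_rot: [0.978, -0.114, 0.173, 0.02]
contact_force: [0.0, 0.4, -5.0]
opening: 0.167
finger_force: 97.6
```

Run:
```python
from h import *
np.set_printoptions(precision=4,suppress=True)
s=ctrl.get_state();print(s["time"],cupnow(.116),s["contact_force"],s["wrist_torque"])
```

```text
16.15 [ 0.6061 -0.1823  0.1005 -0.2317  0.351 ] [ 0.0304  0.4013 -5.026 ] [0.2687 0.914  0.1223]
```

Scaled: 6.1 mm is 0.0061, 4.1 mm is 0.0041, -2.82 degrees is -0.0123.

>>> send_rows(
  rows="0.0015 0 -0.0041 0 0.002 0 -1; 0.003 0 -0.0082 0.0001 0.0041 0 -1; 0.0045 0 -0.0123 0.0002 0.0061 0.0001 -1; 0.0045 0 -0.0123 0.0002 0.0061 0.0001 -1",
)

```text
time: 16.65
eef_pos: [0.491, -0.1613, 0.1383]
tcp_rot: [0.981, -0.088, 0.174, 0.016]
contact_force: [0.7, 0.3, -4.5]
opening: 0.163
finger_force: 97.6
```

Run:
```python
from h import *
np.set_printoptions(precision=4,suppress=True)
s=ctrl.get_state();print(s["time"],cupnow(.116),s["contact_force"],s["wrist_torque"])
```

```text
16.65 [ 0.6061 -0.1822  0.1005 -0.1792  0.351 ] [ 0.7307  0.343  -4.5252] [0.273  0.8792 0.0924]
```

Scaled: 6.1 mm is 0.0061, 4.1 mm is 0.0041, -2.82 degrees is -0.0123.

>>> send_rows(
  rows="0.0015 0 -0.0041 0 0.002 0 -1; 0.003 0 -0.0082 0.0001 0.0041 0 -1; 0.0045 0 -0.0123 0.0002 0.0061 0.0001 -1; 0.0045 0 -0.0123 0.0002 0.0061 0.0001 -1",
)

```text
time: 17.15
eef_pos: [0.4901, -0.1674, 0.1383]
tcp_rot: [0.983, -0.062, 0.174, 0.011]
contact_force: [1.5, 0.2, -4.9]
opening: 0.17
finger_force: 97.6
```

Run:
```python
from h import *
np.set_printoptions(precision=4,suppress=True)
s=ctrl.get_state();print(s["time"],cupnow(.116),s["contact_force"],s["wrist_torque"])
```

```text
17.15 [ 0.6062 -0.1822  0.1005 -0.1268  0.3512] [ 1.4619  0.2285 -4.8516] [0.1415 0.9345 0.1048]
```

Scaled: 6.1 mm is 0.0061, 4.1 mm is 0.0041, -2.82 degrees is -0.0123.

>>> send_rows(
  rows="0.0015 0 -0.0041 0 0.002 0 -1; 0.003 0 -0.0082 0.0001 0.0041 0 -1; 0.0045 0 -0.0123 0.0002 0.0061 0.0001 -1; 0.0045 0 -0.0123 0.0002 0.0061 0.0001 -1",
)

```text
time: 17.65
eef_pos: [0.4894, -0.1735, 0.1383]
tcp_rot: [0.984, -0.037, 0.174, 0.006]
contact_force: [-0.8, 0.1, -5.1]
opening: 0.172
finger_force: 97.7
```

Run:
```python
from h import *
np.set_printoptions(precision=4,suppress=True)
s=ctrl.get_state();print(s["time"],cupnow(.116),s["contact_force"],s["wrist_torque"])
```

```text
17.65 [ 0.6061 -0.1823  0.1004 -0.0747  0.3509] [-0.8058  0.1221 -5.0942] [0.0491 1.0323 0.0243]
```

Scaled: 6.1 mm is 0.0061, 4.1 mm is 0.0041, -2.82 degrees is -0.0123.

>>> send_rows(
  rows="0.0015 0 -0.0041 0 0.002 0 -1; 0.003 0 -0.0082 0.0001 0.0041 0 -1; 0.0045 0 -0.0123 0.0002 0.0061 0.0001 -1; 0.0045 0 -0.0123 0.0002 0.0061 0.0001 -1",
)

```text
time: 18.15
eef_pos: [0.4891, -0.1797, 0.1383]
tcp_rot: [0.985, -0.011, 0.175, 0.002]
contact_force: [-0.9, -1.5, -4.6]
opening: 0.169
finger_force: 97.7
```

Run:
```python
from h import *
np.set_printoptions(precision=4,suppress=True)
s=ctrl.get_state();print(s["time"],cupnow(.116),s["contact_force"],s["wrist_torque"])
```

```text
18.15 [ 0.6061 -0.1824  0.1005 -0.0226  0.3511] [-0.8929 -1.5352 -4.5799] [-0.0636  1.1406 -0.2585]
```

Scaled: 6.1 mm is 0.0061, 4.1 mm is 0.0041, -2.82 degrees is -0.0123.

>>> send_rows(
  rows="0.0015 0 -0.0041 0 0.002 0 -1; 0.003 0 -0.0082 0.0001 0.0041 0 -1; 0.0045 0 -0.0123 0.0002 0.0061 0.0001 -1; 0.0045 0 -0.0123 0.0002 0.0061 0.0001 -1",
)

```text
time: 18.65
eef_pos: [0.4893, -0.1856, 0.1386]
tcp_rot: [0.984, 0.015, 0.175, -0.003]
contact_force: [-2.7, 0.8, -1.0]
opening: 0.172
finger_force: 98.2
```

Run:
```python
from h import *
np.set_printoptions(precision=4,suppress=True)
s=ctrl.get_state();print(s["time"],cupnow(.116),s["contact_force"],s["wrist_torque"])
```

```text
18.65 [ 0.6063 -0.1821  0.1008  0.0306  0.3515] [-2.675   0.7948 -0.9747] [0.0887 0.6396 0.1211]
```

Scaled: 2 mm is 0.002, -0.94 degrees is -0.0041.

>>> send_rows(
  rows="0.0015 0 -0.0041 0 0.002 0 -1; 0.0015 0 -0.0041 0 0.002 0 -1; 0.0015 0 -0.0041 0 0.002 0 -1",
)

```text
time: 19.02
eef_pos: [0.4892, -0.1874, 0.1383]
tcp_rot: [0.984, 0.023, 0.175, -0.004]
contact_force: [-3.3, 0.4, -0.7]
opening: 0.171
finger_force: 98.3
```

Run:
```python
from h import *
np.set_printoptions(precision=4,suppress=True)
s=ctrl.get_state();print(s["time"],s["qpos"],cupnow(.116),s["contact_force"],s["wrist_torque"])
for k in range(4):
    ctrl.read_camera("top"); s=ctrl.get_state();print(s["contact_force"],s["wrist_torque"])
```

```text
19.025 [-0.6596 -0.058   2.2084  0.3349  0.7481  0.6447] [ 0.6061 -0.1819  0.1005  0.0477  0.3512] [-3.2999  0.4006 -0.6626] [0.1216 0.7114 0.107 ]
[-3.4128  0.098  -1.1453] [0.1014 0.6843 0.0414]
[-4.3193  1.738  -0.3598] [0.1067 0.6184 0.1159]
[-3.9508  0.2732 -1.116 ] [0.0885 0.687  0.0498]
[-4.635   1.8131 -0.1731] [0.0797 0.636  0.0852]
```

Scaled: -0.94 mm is -0.0009, -0.34 mm is -0.0003.

>>> send_rows(
  rows="0 0 0 -0.0005 0 -0.0002 -1; 0 0 0 -0.0009 0 -0.0003 -1; 0 0 0 -0.0009 0 -0.0003 -1",
)

```text
time: 19.6
eef_pos: [0.4888, -0.1876, 0.1387]
tcp_rot: [0.984, 0.023, 0.175, -0.004]
contact_force: [2.1, 2.9, -2.1]
opening: 0.171
finger_force: 98.3
```

```bash
cat > st.py <<'E'
from h import *
np.set_printoptions(precision=4,suppress=True)
F=[];T=[]
for k in range(4):
    ctrl.read_camera("top"); s=ctrl.get_state();F.append(s["contact_force"]);T.append(s["wrist_torque"])
print(s["time"],cupnow(.116),np.mean(F,0),np.mean(T,0),s["qpos"][[2,4,5]])
E
python3 st.py
```

```text
19.8 [ 0.6056 -0.182   0.1009  0.0477  0.3524] [ 2.2932  2.4173 -1.5057] [0.2029 0.1529 0.2097] [2.2098 0.7479 0.6429]
```

>>> send_rows(
  rows="0 0 0 0.0004 -0.0005 0.0001 -1; 0 0 0 0.0007 -0.0005 -0.0008 -1; 0 0 0 0.0011 -0.0005 -0.0017 -1; 0 0 0 0.0011 -0.0005 -0.0017 -1",
)

```text
time: 20.3
eef_pos: [0.4884, -0.1869, 0.1399]
tcp_rot: [0.984, 0.023, 0.174, -0.004]
contact_force: [3.6, 0.8, -3.2]
opening: 0.177
finger_force: 97.9
```

```bash
python3 st.py
```

```text
20.5 [ 0.6053 -0.1813  0.1022  0.0476  0.3505] [ 1.743   0.4088 -3.7094] [-0.0288  0.4843 -0.0256] [2.2093 0.7524 0.6468]
```

Scaled: -4.7 mm is -0.0047, -3.76 mm is -0.0038.

>>> send_rows(
  rows="0 0 0 0.0003 0 -0.0009 -1; 0 0 0 0.0007 0 -0.0019 -1; 0 0 0 0.001 0 -0.0028 -1; 0 0 0 0.0014 0 -0.0038 -1; 0 0 0 0.0017 0 -0.0047 -1; 0 0 0 0.0017 0 -0.0047 -1",
)

```text
time: 21.25
eef_pos: [0.4882, -0.1868, 0.1449]
tcp_rot: [0.984, 0.024, 0.174, -0.004]
contact_force: [2.3, 0.4, -7.6]
opening: 0.176
finger_force: 97.4
```

```bash
python3 st.py
```

```text
21.45 [ 0.6051 -0.1812  0.1071  0.0478  0.3501] [ 1.9248  0.5027 -6.8301] [-0.0643  1.1297 -0.0981] [2.2067 0.7634 0.652 ]
```

Scaled: -1.6 mm is -0.0016, -1.2 mm is -0.0012.

>>> send_rows(
  rows="0 0 0 0 0 -0.0005 -1; 0 0 0 0.0002 0 -0.0012 -1; 0 0 0 0.0002 0 -0.0016 -1; 0 0 0 0.0002 0 -0.0016 -1",
)

```text
time: 21.95
eef_pos: [0.4882, -0.1869, 0.1468]
tcp_rot: [0.984, 0.024, 0.175, -0.004]
contact_force: [2.9, 2.4, -8.2]
opening: 0.17
finger_force: 97.4
```

```bash
python3 st.py
```

```text
22.15 [ 0.6051 -0.1813  0.109   0.0478  0.3509] [ 2.5947  1.4669 -7.9431] [0.0219 1.0685 0.0484] [2.2061 0.7665 0.6529]
```

Scaled: 4.1 mm is 0.0041, 2 mm is 0.002, -1.88 degrees is -0.0082.

>>> send_rows(
  rows="0.0015 0 -0.0041 0 0.002 0 -1; 0.003 0 -0.0082 0.0001 0.0041 0 -1; 0.003 0 -0.0082 0.0001 0.0041 0 -1; 0.003 0 -0.0082 0.0001 0.0041 0 -1",
)

```text
time: 22.65
eef_pos: [0.4885, -0.1906, 0.1467]
tcp_rot: [0.984, 0.04, 0.175, -0.008]
contact_force: [3.1, 3.5, -8.3]
opening: 0.172
finger_force: 97.5
```

```bash
cat >> st.py <<'E'
p=cur()[0];f=np.mean(F,0);print("Maxis",np.mean(T,0)[2]+(p[0]-.6055)*f[1]-(p[1]+.1815)*f[0])
E
python3 st.py
```

```text
22.85 [ 0.6052 -0.1811  0.1089  0.0814  0.3513] [ 3.4815  4.235  -7.419 ] [ 0.2821  0.9675 -0.1422] [2.1985 0.7797 0.5995]
Maxis -0.605755760588358
```

Scaled: -5 mm is -0.005, -2.5 mm is -0.0025, 2.35 degrees is 0.0103.

>>> send_rows(
  rows="-0.0019 0 0.0051 0.0002 -0.0025 0 -1; -0.0038 0 0.0103 0.0003 -0.005 0 -1; -0.0038 0 0.0103 0.0006 -0.005 -0.0009 -1; -0.0038 0 0.0103 0.001 -0.005 -0.0019 -1; -0.0038 0 0.0103 0.0013 -0.005 -0.0028 -1; -0.0038 0 0.0103 0.0013 -0.005 -0.0028 -1",
)

```text
time: 23.6
eef_pos: [0.4885, -0.1863, 0.1502]
tcp_rot: [0.984, 0.019, 0.175, -0.003]
contact_force: [1.1, 1.2, -5.3]
opening: 0.171
finger_force: 97.9
```

```bash
python3 st.py
```

```text
23.8 [ 0.6054 -0.1817  0.1123  0.0389  0.3515] [ 1.0409  1.352  -5.6438] [0.0858 0.9141 0.1217] [2.205  0.7696 0.6699]
Maxis -0.03148988003137058
```

Scaled: -5.4 mm is -0.0054, -4.7 mm is -0.0047.

>>> send_rows(
  rows="0 0 0 0.0003 0 -0.0009 -1; 0 0 0 0.0007 0 -0.0019 -1; 0 0 0 0.001 0 -0.0028 -1; 0 0 0 0.0014 0 -0.0038 -1; 0 0 0 0.0017 0 -0.0047 -1; 0 0 0 0.002 0 -0.0054 -1; 0 0 0 0.002 0 -0.0054 -1",
)

```text
time: 24.68
eef_pos: [0.4883, -0.1861, 0.1557]
tcp_rot: [0.984, 0.019, 0.175, -0.003]
contact_force: [0.9, -0.3, -7.1]
opening: 0.168
finger_force: 97.7
```

```bash
python3 st.py
```

```text
24.875 [ 0.6053 -0.1816  0.1178  0.0388  0.3511] [ 1.7031 -0.4636 -7.1039] [-0.0576  0.9866 -0.0148] [2.2018 0.7818 0.6756]
Maxis 0.047362944676809245
```

Run:
```python
from h import *
f=pose(.606,-.182,.1,-.44,.116)
for d in(2.5,5,7.5,10,12.5,15,17.5,20): print(d,rel(pose(.606,-.182,.1,-.44+np.radians(d),.116),f))
```

```text
2.5 [ 0.86  0.   -2.35  0.1   5.1   0.04]
5 [ 1.71  0.   -4.7   0.42 10.2   0.15]
7.5 [ 2.57  0.   -7.05  0.94 15.28  0.34]
10 [ 3.43 -0.   -9.39  1.67 20.32  0.61]
12.5 [  4.29  -0.   -11.74   2.61  25.33   0.95]
15 [  5.14   0.   -14.09   3.75  30.29   1.37]
17.5 [  6.     0.   -16.44   5.09  35.19   1.86]
20 [  6.86  -0.   -18.79   6.63  40.03   2.42]
```

Scaled: 35.19 mm is 0.0352, 30.29 mm is 0.0303, -16.44 degrees is -0.0717.

>>> send_rows(
  rows="0.0038 0 -0.0103 0.0001 0.0051 0 -1; 0.0075 0 -0.0205 0.0004 0.0102 0.0002 -1; 0.0112 0 -0.0308 0.0009 0.0153 0.0003 -1; 0.015 0 -0.041 0.0017 0.0203 0.0006 -1; 0.0187 0 -0.0512 0.0026 0.0253 0.001 -1; 0.0224 0 -0.0615 0.0038 0.0303 0.0014 -1; 0.0262 0 -0.0717 0.0051 0.0352 0.0019 -1; 0.0262 0 -0.0717 0.0051 0.0352 0.0019 -1",
)

```text
time: 25.88
eef_pos: [0.4947, -0.2213, 0.1552]
tcp_rot: [0.97, 0.169, 0.171, -0.03]
contact_force: [-0.9, -0.1, -6.8]
opening: 0.17
finger_force: 97.8
```

```bash
python3 st.py
```

```text
26.075 [ 0.6049 -0.1816  0.1176  0.3442  0.3501] [-1.4401 -0.4684 -6.9796] [-0.4661  1.3441  0.0088] [2.1178 0.8958 0.2574]
Maxis 0.0036614052304659167
```

Scaled: 35.19 mm is 0.0352, 30.29 mm is 0.0303, -16.44 degrees is -0.0717.

>>> send_rows(
  rows="0.0038 0 -0.0103 0.0001 0.0051 0 -1; 0.0075 0 -0.0205 0.0004 0.0102 0.0002 -1; 0.0112 0 -0.0308 0.0009 0.0153 0.0003 -1; 0.015 0 -0.041 0.0017 0.0203 0.0006 -1; 0.0187 0 -0.0512 0.0026 0.0253 0.001 -1; 0.0224 0 -0.0615 0.0038 0.0303 0.0014 -1; 0.0262 0 -0.0717 0.0051 0.0352 0.0019 -1; 0.0262 0 -0.0717 0.0051 0.0352 0.0019 -1",
)

```text
time: 27.08
eef_pos: [0.5123, -0.2527, 0.1557]
tcp_rot: [0.933, 0.314, 0.165, -0.055]
contact_force: [-0.9, -1.0, -6.7]
opening: 0.167
finger_force: 97.8
```

```bash
python3 st.py
```

```text
27.275 [ 0.6055 -0.1817  0.1181  0.6494  0.3508] [ 0.1487 -0.2572 -6.8913] [-0.7577  1.0236 -0.0111] [ 1.9965  1.0168 -0.069 ]
Maxis 0.0234235121302014
```

Now fine steps towards the stop.

Scaled: 14.3 mm is 0.0143, 10.2 mm is 0.0102, -6.58 degrees is -0.0287.

>>> send_rows(
  rows="0.0038 0 -0.0103 0.0001 0.0051 0 -1; 0.0075 0 -0.0205 0.0004 0.0102 0.0002 -1; 0.0105 0 -0.0287 0.0008 0.0143 0.0003 -1; 0.0105 0 -0.0287 0.0008 0.0143 0.0003 -1",
)

```text
time: 27.78
eef_pos: [0.5215, -0.2632, 0.1557]
tcp_rot: [0.912, 0.371, 0.162, -0.065]
contact_force: [-0.7, 0.0, -6.6]
opening: 0.169
finger_force: 97.8
```

```bash
python3 st.py
```

```text
27.975 [ 0.6053 -0.1815  0.118   0.772   0.3508] [ 0.0426  0.4014 -6.8927] [-0.8141  0.9952  0.1155] [ 1.9414  1.066  -0.1817]
Maxis 0.08523462354093822
```

Scaled: 6.1 mm is 0.0061, 4.1 mm is 0.0041, -2.82 degrees is -0.0123.

>>> send_rows(
  rows="0.0015 0 -0.0041 0 0.002 0 -1; 0.003 0 -0.0082 0.0001 0.0041 0 -1; 0.0045 0 -0.0123 0.0002 0.0061 0.0001 -1; 0.0045 0 -0.0123 0.0002 0.0061 0.0001 -1",
)

```text
time: 28.48
eef_pos: [0.5262, -0.2675, 0.1558]
tcp_rot: [0.902, 0.394, 0.16, -0.07]
contact_force: [0.8, 1.4, -7.7]
opening: 0.166
finger_force: 97.7
```

```bash
python3 st.py
```

```text
28.675 [ 0.6055 -0.1816  0.1181  0.8244  0.3512] [ 1.1578  1.7965 -6.7374] [-0.7945  0.7181 -0.2051] [ 1.9166  1.0867 -0.2275]
Maxis -0.24829230696458235
```

Scaled: 2 mm is 0.002, 1 mm is 0.001, -0.94 degrees is -0.0041.

>>> send_rows(
  rows="0.0007 0 -0.0021 0 0.001 0 -1; 0.0015 0 -0.0041 0 0.002 0 -1; 0.0015 0 -0.0041 0 0.002 0 -1",
)

```text
time: 29.05
eef_pos: [0.5275, -0.2686, 0.1558]
tcp_rot: [0.899, 0.402, 0.16, -0.071]
contact_force: [1.7, 2.2, -7.0]
opening: 0.171
finger_force: 97.7
```

```bash
python3 st.py
```

```text
29.25 [ 0.6054 -0.1814  0.118   0.8419  0.3514] [ 2.1273  2.5435 -6.3597] [-0.6171  0.5472 -0.3912] [ 1.9086  1.094  -0.2426]
Maxis -0.4042087160035731
```

Scaled: 1.4 mm is 0.0014, 0.7 mm is 0.0007, -0.33 degrees is -0.0014.

>>> send_rows(
  rows="0.0005 0 -0.0014 0 0.0007 0 -1; 0.001 0 -0.0029 0 0.0014 0 -1; 0.001 0 -0.0029 0 0.0014 0 -1",
)

```text
time: 29.62
eef_pos: [0.5284, -0.2695, 0.1558]
tcp_rot: [0.896, 0.408, 0.159, -0.072]
contact_force: [2.6, 4.7, -5.9]
opening: 0.174
finger_force: 97.7
```

```bash
python3 st.py
python3 - <<'E'
from h import *
f=pose(.606,-.182,.1,-.44,.116)
for d in(-2,-4.5): print(d,rel(pose(.606,-.182,.1,-.44+np.radians(d),.116),f))
E
```

```text
29.825 [ 0.6053 -0.1813  0.118   0.8543  0.3513] [ 2.061   4.3443 -7.0772] [-0.3703  0.4282 -0.4895] [ 1.903   1.099  -0.2531]
Maxis -0.6428240238152377
-2 [-0.69 -0.    1.88  0.07 -4.08  0.02]
-4.5 [-1.54  0.    4.23  0.34 -9.18  0.12]
```

Firm against the stop (0.6 N m). I'll ease back and lower.

Scaled: -9.2 mm is -0.0092, 0.34 mm is 0.0003, 4.23 degrees is 0.0185.

>>> send_rows(
  rows="-0.003 0 0.0082 0.0001 -0.0041 0 -1; -0.0067 0 0.0185 0.0003 -0.0092 0.0001 -1; -0.0067 0 0.0185 0.0003 -0.0092 0.0001 -1; -0.0067 0 0.0185 0.0003 -0.0092 0.0001 -1",
)

```text
time: 30.32
eef_pos: [0.5212, -0.2641, 0.1557]
tcp_rot: [0.911, 0.373, 0.161, -0.065]
contact_force: [-1.1, -0.7, -7.1]
opening: 0.17
finger_force: 97.8
```

```bash
python3 st.py
```

```text
30.525 [ 0.6047 -0.1819  0.1177  0.7766  0.3494] [-0.8732 -1.0936 -6.9888] [-0.9477  0.9918  0.0001] [ 1.9396  1.0681 -0.1859]
Maxis 0.02029470185446773
```

Scaled: 4.7 mm is 0.0047, 3.76 mm is 0.0038.

>>> send_rows(
  rows="0 0 0 -0.0003 0 0.0009 -1; 0 0 0 -0.0007 0 0.0019 -1; 0 0 0 -0.001 0 0.0028 -1; 0 0 0 -0.0014 0 0.0038 -1; 0 0 0 -0.0017 0 0.0047 -1; 0 0 0 -0.0017 0 0.0047 -1",
)

```text
time: 31.28
eef_pos: [0.5218, -0.2634, 0.1508]
tcp_rot: [0.912, 0.372, 0.162, -0.066]
contact_force: [-2.0, -2.1, -6.0]
opening: 0.171
finger_force: 97.8
```

```bash
python3 st.py
```

```text
31.475 [ 0.6053 -0.1815  0.1131  0.7759  0.351 ] [-1.6861 -1.8835 -5.9315] [-0.8882  0.927   0.0136] [ 1.9423  1.0593 -0.1895]
Maxis 0.03314462921414715
```

Scaled: 2.35 mm is 0.0024, 1.88 mm is 0.0019.

>>> send_rows(
  rows="0 0 0 -0.0003 0 0.0009 -1; 0 0 0 -0.0007 0 0.0019 -1; 0 0 0 -0.0009 0 0.0024 -1; 0 0 0 -0.0009 0 0.0024 -1",
)

```text
time: 31.98
eef_pos: [0.5218, -0.2634, 0.1483]
tcp_rot: [0.912, 0.372, 0.162, -0.066]
contact_force: [-1.9, -1.2, -4.8]
opening: 0.166
finger_force: 97.9
```

```bash
python3 st.py
```

```text
32.175 [ 0.6053 -0.1815  0.1106  0.7758  0.351 ] [-1.2968 -1.3987 -5.3337] [-0.7871  0.7887 -0.0463] [ 1.9436  1.055  -0.1916]
Maxis -0.0353844142274195
```

Scaled: 1.41 mm is 0.0014, 0.94 mm is 0.0009.

>>> send_rows(
  rows="0 0 0 -0.0003 0 0.0009 -1; 0 0 0 -0.0005 0 0.0014 -1; 0 0 0 -0.0005 0 0.0014 -1",
)

```text
time: 32.55
eef_pos: [0.522, -0.2634, 0.1474]
tcp_rot: [0.911, 0.372, 0.162, -0.066]
contact_force: [-1.2, -0.4, -2.0]
opening: 0.169
finger_force: 98.3
```

```bash
python3 st.py
```

```text
32.75 [ 0.6055 -0.1814  0.1095  0.776   0.3517] [-1.4785  0.1906 -0.9722] [-0.2138  0.5018  0.1202] [ 1.944   1.0529 -0.193 ]
Maxis -0.01679381795741719
```

>>> send_rows(
  rows="0 0 0 0 0 0 -0.4; 0 0 0 0 0 0 -0.2; 0 0 0 0 0 0 0; 0 0 0 0 0 0 0.1; 0 0 0 0 0 0 0.1; 0 0 0 0 0 0 0.1",
)

```text
time: 33.5
eef_pos: [0.5217, -0.2634, 0.1467]
tcp_rot: [0.912, 0.372, 0.162, -0.066]
contact_force: [0.3, 0.8, 0.2]
opening: 0.554
finger_force: 0.0
```

Scaled: -100 mm is -0.1, -80 mm is -0.08.

>>> send_rows(
  rows="0 0 0 0 0 -0.008 0.1; 0 0 0 0 0 -0.02 0.1; 0 0 0 0 0 -0.04 0.1; 0 0 0 0 0 -0.06 0.1; 0 0 0 0 0 -0.08 0.1; 0 0 0 0 0 -0.1 0.1; 0 0 0 0 0 -0.1 0.1",
)

```text
time: 34.38
eef_pos: [0.4975, -0.2887, 0.2433]
tcp_rot: [0.912, 0.372, 0.163, -0.063]
contact_force: [0.2, 0.6, -0.4]
opening: 0.552
finger_force: 0.0
```

```bash
python3 st.py
python3 - <<'E'
from h import *
np.set_printoptions(precision=4,suppress=True)
a=[]
p=ctrl.read_camera("wrist");save(p,"w5")
def cp(c,pts):
    C,S=np.cos(c[3]),np.sin(c[3]);return [[c[0]+C*x-S*y,c[1]+S*x+C*y,c[2]+z] for x,y,z in pts]
for z in(.11,.098): print(z,proj(p,cp([.6055,-.1815,z,.77],[(-.058,0,.046),(-.15,0,.046)])).tolist())
q=ctrl.read_camera("scene");save(q,"s5");print(proj(q,cp([.6055,-.1815,.11,.77],[(-.058,0,.035),(-.15,0,.035)])))
im=cv2.cvtColor(p["color"],cv2.COLOR_RGB2BGR);sc=cv2.cvtColor(q["color"],cv2.COLOR_RGB2BGR)[90:230,250:350]
cv2.imwrite('pics/f.png',np.hstack([im[:,80:480],cv2.resize(sc,(300,420),interpolation=cv2.INTER_CUBIC)]))
E
```

```text
34.575 [ 0.5803 -0.205   0.2017  0.7753  0.3509] [ 0.0684 -0.2943  0.2086] [-0.0769  0.0988  0.0008] [ 1.893   1.2351 -0.1769]
Maxis 0.040046896565854195
0.11 [[277.58091269057735, 131.48699670917546], [276.9119776913941, 267.454097310577]]
0.098 [[277.62901667513376, 136.621459915571], [276.99614389935164, 265.73326271881575]]
[[322.9415 171.4901]
 [352.7149 172.3374]]
```

View pics/f.png

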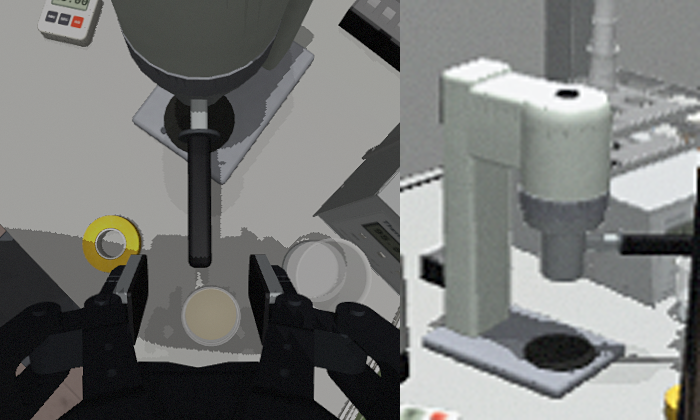

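The picture shows the cup hanging level under the collar. The handle runs from (199,133) to (199,267), matching the locked prediction, and the gripper is clear of everything.

```bash
python3 -c "
from plant import ctrl
print(ctrl.sign_off())"
```

```text
the job is handed in; nothing more can be done
None
```

The cup hangs locked and level in the mill's collar, eased back off the end stop and resting in its pockets. The gripper is clear, and I handed the job in at about 35 s.

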